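# Lock the crumb sieve into the dispenser's bayonet collar

## Robot

A 6-joint arm with a two-finger parallel gripper is mounted at the origin on the work surface. World frame = base frame: x ahead of the robot, y to its left, z up, the work surface at z = 0. Lengths are in m, angles in rad, forces in N, time in s.
With the tool pointing down it reaches from about 0.25 to 0.725 m from the base axis. Payload 4 kg.
Tool frame: the origin (TCP) lies midway between the tips of the shut fingers; the grasp point (between the pads) lies 19 mm behind it; z points along the fingers, y is the line along which they close (so a half turn about z gives the same grasp; the last joint's range is limited). The gripper opens to 85 mm and grips with 20 to 120 N. Pads are 22 mm wide; open, the fingers measure 114 mm over their backs; the gripper's body (76 mm by 85 mm) begins 54 mm behind the grasp point. The pads swing forward as they close: fully open they stand 13 mm farther back than shut.
Start: joints at [-1.201, 0.241, 0.005, 1.335, 0, 1.571], TCP at [0.181, -0.466, 0.231] pointing down, gripper open.
Joint ranges: [-2.72, 2.72], [-1.05, 1.87], [-1.09, 1.28], [-1.99, 2.15], [-1.42, 1.44], [-3.14, 3.14]. Speed limits (rad/s): [2.79, 2.79, 3.14, 3.14, 3.14, 3.14].

## Interface

Orientations are given as a unit quaternion [x, y, z, w].
In Python, from workcell import get_obs, camera, job_done, silhouettes gives the robot as it stands. The module is installed in compiled form; this text tells all that it offers.
- The arm moves only by the tool drive_tool, never from a script. Its argument "increments" is a list of rows, each a list of 3 entries, a list of its own where there are three numbers: the shift along the world's x, y, z in mm, then the turn, a rotation vector about the world's x, y, z in degrees, then the opening, from 0 (shut) to 1 (fully open). A call has 1 to 8 rows; each row shifts and turns the commanded pose from where the row before left it; what a row does not reach is not made up. A row lasts 1/12 s, in which the tool goes at most 41.7 mm and 7.16 degrees, less where a joint would pass 70% of its speed; a pose out of reach is approached as far as the arm can. A call is refused whole if a number of a shift passes 41.7 or a number of a turn 7.16, either way. A call with a gripper value outside its range is refused whole. The fingers move at their own pace and stop on an object; the grip force is fixed at half the most. Time passes only in rows, so rows that do not move let the fingers close. It gives the time, the measured TCP pose, the force, the opening and the grip force at its end, in the units of the state.
- get_obs(): the state, without advancing time (a new reading comes with each control period).
- camera(name): name is "scene" or "top" or "wrist"; returns a dict with "image" (420x560x3 uint8, red, green, blue), "K" (3x3 intrinsics, pixels), "view" (4x4, takes a point from world to camera coordinates). Camera axes: x right, y down, z forward; pixel columns grow to the right and rows downward; lengths in m; the calibration is good to about 2 mm. A picture is of the moment at which its call begins. There is no depth.
- job_done(): hands the job in; it is judged then, once.
Trained networks look in a picture, given as the dict that the camera call returned (one of the last four; its "shot" number tells which), for a name from the list of things; names that differ only in an ending like _2 or _b are one class to them, and where a whole thing is asked for, a point or a joint stands for the part that bears it (a point fixed in the world has none). Each returns a list of dicts, best first, with "conf" (0 to 1); they miss things now and then, are a little off and sometimes report something else, mostly with a low value. They report only what shows in the picture. A call takes as long as a camera call. They do not tell look-alikes from the thing itself.
- silhouettes(query, picture): "region" (420x560 bool, what is visible of it) and "bbox" ([left, top, right, bottom] in pixels, round what is visible of it).
The state is a dict: "clock": time; "joint_pos": joint angles; "joint_vel": joint speeds; "tau": joint torques, N m; "eef_pos": TCP position; "tool_rot": TCP orientation; "ft_force": force on the tool from outside, world axes, zero at the start; "ft_torque": the same for the moment, N m; "grip_width": finger opening in m; "grasp_force": force on a finger pad.
Only numpy, scipy, OpenCV 4.12 (cv2) and the standard library are available. Lean on these libraries where they do the work, as an engineer would, in place of code of your own. Each camera call takes 0.05 s, during which the arm holds its last target. There are 200 camera calls.

## Task

Hang the crumb sieve in the sprung collar of the sweets-dispenser stand: let its two lugs down through the two gaps in the collar's rim, then twist it clockwise (seen from above) under light pressure until the lugs drop fully down into their locking notches, and let go. The collar is delicate: feel your way, never press or push the sieve against it with more than about 20 N, and leave everything else on the counter where it is.

Things in the scene. Friction and masses are not known exactly. Their poses are not given: they have to be found in the camera images.
- sieve: Loose crumb sieve, about 0.25 kg: aluminium disc, 88 mm diameter, 22 mm high, lower edge bevelled, printed with holes. Two like lugs along its own +x and -x: 10 mm wide, 6 mm thick, ends 56 mm from the axis, undersides 16 mm above the disc's underside. Origin: centre of the underside, z up. A half turn makes no difference. Stands flat on the counter; hung, it stays upright.
- grip (a point): Middle of the top of the sieve's black upright grip bar: 40 mm long along the sieve's x, 14 mm thick along its y, standing on the disc from 22 to 88 mm above the sieve's underside. Pinch it across y near the top.
- stand: Fixed dispenser stand: dark base plate 190 mm (x) by 135 mm (y), carrying a round level collar, 126 mm outside, open in the middle with a 92 mm bore (2 mm play round the disc). Origin: centre of the base's underside, z up. The collar is sprung: it sinks only when pressed with over 5 N, then 0.7 N per mm; bottomed after 8 mm (10.5 N); it rises again when unloaded.
- seat (a point): On the collar's axis, level with the top of its rim (125 mm up), axes as the stand's. Rim 4 mm thick with two gaps half a turn apart, 13.5 mm wide, for the lugs. The gaps' angle is NOT measured: up to 0.48 rad either way of this x axis, and clamped firmly. Look, or slide the lugs round on the rim till they drop; they fit within 0.03 rad. Lugs on the rim: sieve origin 16 mm below this point.
- ledge (a point): On the collar's axis, 12.5 mm below the rim's top: level of the ledges below the gaps. With the lugs on them the sieve's origin is 28.5 mm below the seat. From there the lugs slide clockwise (seen from above) under the rim (8.5 mm of headroom); counter-clockwise is a wall.
- notch (a point): On the collar's axis, 18.5 mm below the rim's top: floor level of the locking notches, 6 mm lower than the ledges. Notch centres lie 0.45 rad clockwise of the gap centres, 13.5 mm wide, hidden under the rim, with a solid stop at the far end. Locked, the sieve's origin is 34.5 mm below the seat.
- lid: Loose black round lid with a knob, 100 mm diameter, 36 mm high, no lugs. Origin: centre of the underside. Not to be moved.
- tin: Loose sweets tin, 68 mm diameter, 75 mm high. Origin: centre of the underside. Not to be moved.
- scoop: Loose steel scoop with a 70 by 55 mm pan, 30 mm high, and a handle towards its -x to 132 mm from the origin. Origin: under the pan's centre. Not to be moved.
- jar: Loose glass jar, 80 mm diameter, 100 mm high. Origin: centre of the underside. Not to be moved.
- tin2: Second loose sweets tin, 68 mm diameter, 75 mm high. Origin: centre of the underside. Not to be moved.
- brush: Loose counter brush lying along its x, about 200 mm long. Not to be moved.
Things that resemble listed ones, but are neither listed nor needed, are in the scene too. Several things have the shape of the sieve; the one meant has the colours described above.

How it is judged:
By the outcome, as a careful person would: the job done as asked, in the order asked, and still so for the second after the job is handed in, with the robot touching nothing.
It also fails if it takes over 72 s, if anything falls off the work surface, if the arm or the gripper's body presses on something with over 40 N, if the wrist force passes 120 N, or if a joint passes its speed limit or range.

## Working session

There is one attempt and no reset: what is moved stays moved. The work goes in short steps, Python scripts to look and compute and a tool call to move; the robot and the scene stay as the last step left them, time stands still between calls to the robot, and variables do not carry over. Pictures are saved under pics/ and viewed, at most 10 in all, crops included, and the job is handed in when it is done.

Besides the shell and the picture viewer there is one more tool, called as name([rows], argument=value, ...), one row to a line, values as JSON. drive_tool: Moves the arm, as the interface text tells. Its arguments: {"type":"object","properties":{"increments":{"type":"array"}},"required":["increments"]}

```bash
mkdir -p pics; cat > h.py <<'E'
import numpy as np, cv2
from workcell import get_obs, camera, job_done, silhouettes
def save(p,f,crop=None,s=1):
    im=p["image"][:,:,::-1]
    if crop: l,t,r,b=crop; im=im[t:b,l:r]
    cv2.imwrite("pics/"+f,cv2.resize(im,None,fx=s,fy=s,interpolation=cv2.INTER_CUBIC))
def onz(p,uv,z):
    "pixel -> world point at height z"
    V=p["view"];R=V[:3,:3];c=-R.T@V[:3,3]
    d=R.T@np.linalg.inv(p["K"])@np.array([uv[0],uv[1],1.]);return c+d*(z-c[2])/d[2]
def ray(p,uv):
    V=p["view"];R=V[:3,:3];d=R.T@np.linalg.inv(p["K"])@np.array([uv[0],uv[1],1.]);return -R.T@V[:3,3],d/np.linalg.norm(d)
def tri(rs):
    A=np.zeros((3,3));b=np.zeros(3)
    for c,d in rs:
        M=np.eye(3)-np.outer(d,d);A+=M;b+=M@c
    return np.linalg.solve(A,b)
def proj(p,X):
    q=p["view"][:3,:3]@np.array(X)+p["view"][:3,3];q=p["K"]@q;return q[:2]/q[2]
E
python3 - <<'E'
from h import *
np.set_printoptions(precision=3,suppress=True)
for n in("top","scene"):
    p=camera(n);save(p,n+"0.png",s=1.4)
    V=p["view"];print(n,-V[:3,:3].T@V[:3,3],p["K"][0,0])
    for q in("sieve","stand","grip"):
        for d in silhouettes(q,p):
            ys,xs=np.nonzero(d["region"]);c=(xs.mean(),ys.mean())
            print(q,round(d["conf"],2),d["bbox"],np.array(c),p["image"][d["region"]].mean(0),onz(p,c,.02))
o=get_obs();print(o)
E
```

```text
top [ 0.419 -0.057  1.237] 391.2299273816091
sieve 0.96 [192.3, 225.8, 222.9, 254.6] [208.04  238.489] [ 74.974  94.366 183.912] [0.488 0.173 0.02 ]
sieve 0.9 [152.6, 276.3, 186.6, 305.1] [169.386 290.307] [132.541  59.913 142.03 ] [0.332 0.29  0.02 ]
sieve 0.88 [145.2, 223.4, 180.0, 254.8] [161.439 239.736] [140.268 132.352 137.483] [0.486 0.318 0.02 ]
stand 0.62 [298.7, 176.0, 350.2, 244.3] [324.484 209.084] [151.54  142.426 146.461] [ 0.575 -0.191  0.02 ]
grip 0.92 [147.4, 221.4, 176.9, 253.8] [161.758 239.98 ] [139.35  132.626 138.106] [0.486 0.317 0.02 ]
grip 0.81 [193.0, 221.9, 222.8, 253.6] [207.911 238.139] [ 74.704  94.875 185.397] [0.489 0.174 0.02 ]
grip 0.63 [236.1, 182.1, 269.0, 215.6] [253.986 196.924] [68.182 41.832 40.563] [0.617 0.03  0.02 ]
grip 0.58 [157.6, 277.3, 187.7, 310.7] [169.537 290.817] [133.621  60.182 141.186] [0.33  0.289 0.02 ]
grip 0.41 [301.8, 176.6, 352.4, 241.8] [324.717 208.95 ] [151.462 141.591 145.435] [ 0.575 -0.192  0.02 ]
scene [1.597 0.016 0.743] 515.1045083478786
sieve 0.86 [404.2, 214.3, 443.5, 248.8] [426.018 236.889] [126.143 111.649 108
[... 514 characters left out ...]
8.691] [0.319 0.292 0.02 ]
grip 0.74 [123.7, 283.8, 218.1, 303.0] [179.761 292.203] [145.775 126.551 108.839] [ 0.736 -0.255  0.02 ]
grip 0.58 [352.1, 215.1, 386.0, 254.3] [368.331 234.164] [ 64.016  66.021 124.338] [0.48  0.175 0.02 ]
{'clock': 0.4, 'joint_pos': array([-1.201,  0.241,  0.005,  1.335,  0.   ,  1.571]), 'joint_vel': array([ 0.   , -0.001,  0.003, -0.002,  0.002,  0.001]), 'tau': array([ -0.   , -37.178,  25.233,   0.005,   0.   ,   0.   ]), 'eef_pos': array([ 0.181, -0.466,  0.231]), 'tool_rot': array([ 0.983,  0.184, -0.   , -0.   ]), 'ft_force': array([0.017, 0.739, 0.454]), 'ft_torque': array([-0.04 , -0.04 , -0.012]), 'grasp_force': 0.0, 'grip_width': 0.08559575241166677}
```

View pics/top0.png

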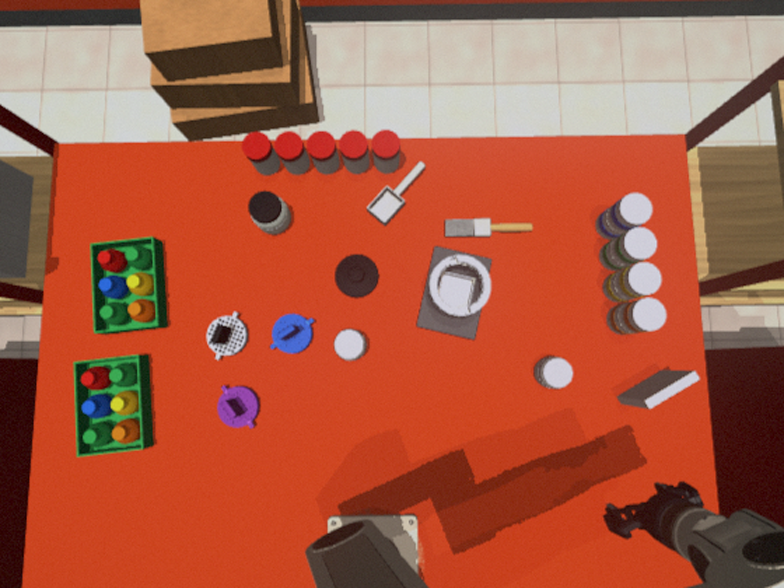

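View pics/scene0.png

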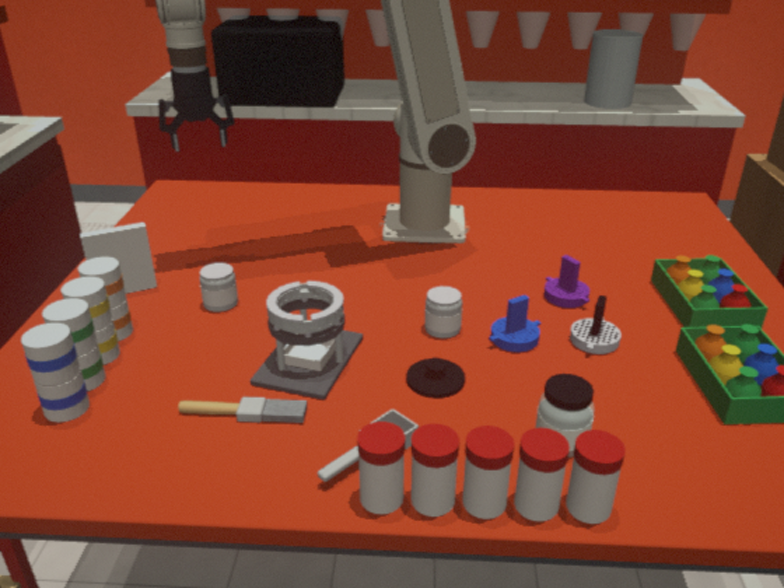

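The top view shows the target, a white perforated disc with a black grip, at about (227,336), which is (162,240) unscaled. The blue and purple ones are look-alikes. The collar is at about (459,286), and the scene view agrees with both. I'll look at the collar with the wrist camera first.

drive_tool([
  [[27,20,13],[0,0,0],1],
  [[27,20,13],[0,0,0],1],
  [[27,20,13],[0,0,0],1],
  [[27,20,13],[0,0,0],1],
  [[27,20,13],[0,0,0],1],
  [[27,20,13],[0,0,0],1],
  [[27,20,13],[0,0,0],1],
  [[27,20,13],[0,0,0],1],
])

```text
clock: 1.07
eef_pos: [0.3978, -0.305, 0.3362]
tool_rot: [0.983, 0.184, 0.0, 0.0]
ft_force: [0.7, -0.4, 1.2]
grip_width: 0.0852
grasp_force: 0.0
```

drive_tool([
  [[27,20,13],[0,0,0],1],
  [[27,20,13],[0,0,0],1],
  [[27,20,13],[0,0,0],1],
  [[27,20,13],[0,0,0],1],
  [[0,0,0],[0,0,0],1],
  [[0,0,0],[0,0,0],1],
  [[0,0,0],[0,0,0],1],
])

```text
clock: 1.65
eef_pos: [0.5045, -0.2262, 0.3868]
tool_rot: [0.983, 0.184, -0.001, -0.0]
ft_force: [-0.4, -0.6, -0.9]
grip_width: 0.0857
grasp_force: 0.0
```

```bash
python3 - <<'E'
from h import *
np.set_printoptions(precision=3,suppress=True)
p=camera("wrist");save(p,"w1.png",s=1.4);np.save("w1.npy",p,allow_pickle=True)
V=p["view"];print(-V[:3,:3].T@V[:3,3],V[:3,:3],p["K"])
for d in silhouettes("stand",p):print(d["conf"],d["bbox"])
o=get_obs();print(o["eef_pos"],o["tool_rot"],o["clock"],o["joint_pos"],o["ft_force"])
E
```

```text
[ 0.582 -0.197  0.528] [[ 0.362 -0.932 -0.   ]
 [-0.883 -0.343  0.319]
 [-0.297 -0.115 -0.948]] [[301.456   0.    276.686]
 [  0.    301.456 211.409]
 [  0.      0.      1.   ]]
0.67 [210.3, 30.9, 337.2, 176.9]
0.67 [70.5, 104.5, 137.2, 152.2]
[ 0.504 -0.227  0.387] [ 0.983  0.183 -0.001 -0.   ] 1.75 [-0.423  0.355  0.563  1.78  -0.     2.35 ] [ 0.436  0.564 -0.768]
```

View pics/w1.png

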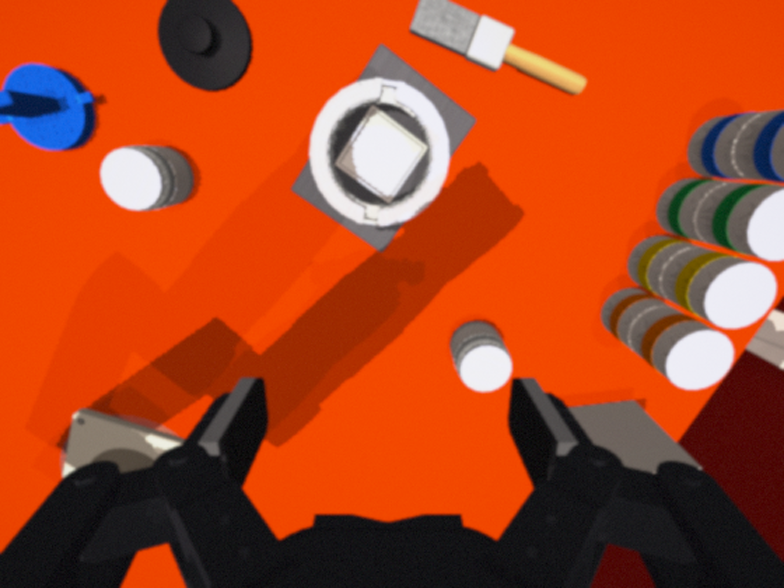

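The wrist view shows the collar's two gaps at about (386,93) and (373,212), scaled. I'll take a second, closer view to triangulate them.

drive_tool([
  [[20,10,-25],[0,0,0],1],
  [[20,10,-25],[0,0,0],1],
  [[20,10,-25],[0,0,0],1],
  [[0,0,0],[0,0,0],1],
  [[0,0,0],[0,0,0],1],
  [[0,0,0],[0,0,0],1],
  [[0,0,0],[0,0,0],1],
])

```text
clock: 2.33
eef_pos: [0.5642, -0.1974, 0.3142]
tool_rot: [0.983, 0.183, 0.001, 0.001]
ft_force: [-0.3, -0.1, 0.4]
grip_width: 0.0855
grasp_force: 0.0
```

```bash
python3 - <<'E'
from h import *
np.set_printoptions(precision=3,suppress=True)
p=camera("wrist");np.save("w2.npy",p,allow_pickle=True)
for d in silhouettes("stand",p):print(d["conf"],d["bbox"])
c=proj(p,[.58,-.19,.125]);print(c);l=int(max(0,c[0]-100));t=int(max(0,c[1]-75));print(l,t)
save(p,"w2.png",(l,t,l+200,t+150),4)
E
```

```text
[274.927 172.585]
174 97
```

View pics/w2.png

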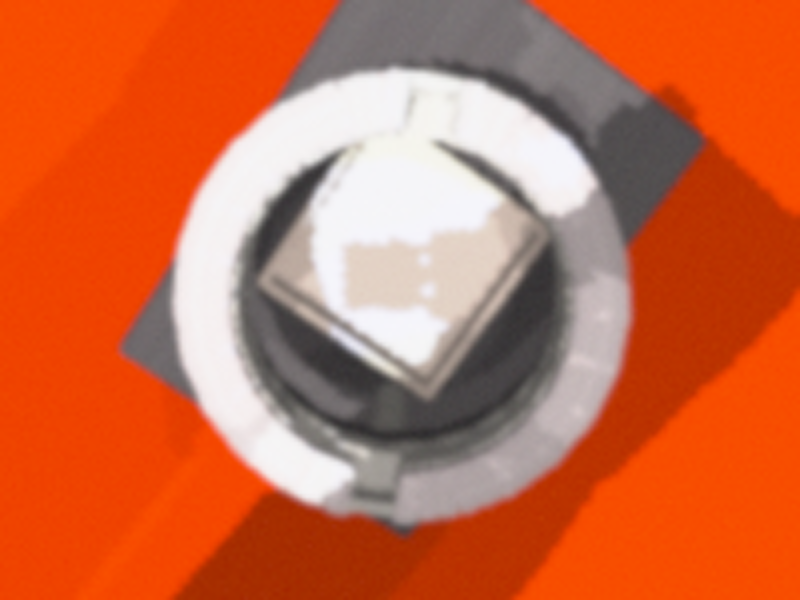

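The crop shows the gaps at about (434,112) and (378,478). The rim spans x 173–630 and y 67–522.

```bash
python3 - <<'E'
from h import *
from scipy.optimize import least_squares
np.set_printoptions(precision=4,suppress=True)
a=np.load("w1.npy",allow_pickle=True).item();b=np.load("w2.npy",allow_pickle=True).item()
A=lambda x,y:((x+.5)/1.4-.5,(y+.5)/1.4-.5)
B=lambda x,y:((x+.5)/4-.5+174,(y+.5)/4-.5+97)
for m1,m2 in(((379.5,152),(401.5,294.5)),((386.5,94),(434,112)),((373,212),(378,478))):
    print("tri",tri([ray(a,A(*m1)),ray(b,B(*m2))]))
# rim circle R=63 fit to extents in both views
t=np.linspace(0,2*np.pi,721)
def ext(p,c):
    q=np.array([proj(p,(c[0]+.063*np.cos(s),c[1]+.063*np.sin(s),c[2])) for s in t]);return np.r_[q.min(0),q.max(0)]
m=np.r_[A(309,78),A(450,226),B(173,67),B(630,522)]
r=least_squares(lambda c:np.r_[ext(a,c),ext(b,c)]-m,[.58,-.19,.125],x_scale=.01,diff_step=1e-3);print("circle",r.x,r.fun)
for z in(.125,r.x[2]):
  for p,f,g in((a,A,((386.5,94),(373,212))),(b,B,((434,112),(378,478)))):
    P,Q=[onz(p,f(*k),z)[:2] for k in g];d=P-Q;print(z,"mid",(P+Q)/2,"len",np.hypot(*d),"ang",np.arctan2(d[1],d[0]))
# stand plate in w2: edges
o=get_obs();print(o["joint_pos"])
# sieve estimate from top/scene
ps={n:camera(n) for n in("top","scene")}
for n,p in ps.items():
    best=[d for d in silhouettes("sieve",p)+silhouettes("stand",p)]
    for d in best: print(n,d["conf"],d["bbox"])
E
```

```text
tri [ 0.5808 -0.1887  0.1172]
tri [ 0.6296 -0.1781  0.1124]
tri [ 0.5274 -0.2021  0.1188]
circle [ 0.5784 -0.1898  0.1272] [ 0.1752 -0.6118 -0.5732 -0.7662  0.1556  0.9128  0.1953  0.2447]
0.125 mid [ 0.578  -0.1901] len 0.10214566236550233 ang 0.2445429539910046
0.125 mid [ 0.5799 -0.1899] len 0.10359527314764366 ang 0.21609118622928664
0.12718310733988472 mid [ 0.578  -0.1901] len 0.10159290282281896 ang 0.2445429539910043
0.12718310733988472 mid [ 0.5803 -0.1897] len 0.1029120736199244 ang 0.21609118622928658
[-0.336   0.4315  0.4888  1.6249 -0.0001  2.4373]
top 0.94 [148.2, 224.7, 181.8, 252.5]
top 0.87 [193.2, 227.5, 226.6, 254.9]
top 0.71 [153.4, 277.5, 185.0, 307.9]
top 0.65 [298.9, 175.2, 333.5, 236.8]
scene 0.86 [351.5, 209.1, 384.1, 249.8]
scene 0.77 [387.5, 181.8, 420.9, 221.3]
scene 0.66 [406.6, 214.5, 443.4, 249.8]
scene 0.98 [178.8, 198.9, 257.8, 283.6]
```

drive_tool([
  [[-4.4,27,-2.3],[0,0,7],1],
  [[-4.4,27,-2.3],[0,0,7],1],
  [[-4.4,27,-2.3],[0,0,7],1],
  [[-4.4,27,-2.3],[0,0,7],1],
  [[-4.4,27,-2.3],[0,0,7],1],
  [[-4.4,27,-2.3],[0,0,7],1],
  [[-4.4,27,-2.3],[0,0,7],1],
  [[-4.4,27,-2.3],[0,0,7],1],
])

```text
clock: 3.4
eef_pos: [0.5291, 0.0211, 0.2939]
tool_rot: [0.78, 0.626, 0.0, 0.0]
ft_force: [0.7, 0.5, 0.5]
grip_width: 0.0851
grasp_force: 0.0
```

drive_tool([
  [[-4.4,27,-2.3],[0,0,7],1],
  [[-4.4,27,-2.3],[0,0,7],1],
  [[-4.4,27,-2.3],[0,0,7],1],
  [[-4.4,27,-2.3],[0,0,7],1],
  [[-4.4,27,-2.3],[0,0,7],1],
  [[-4.4,27,-2.3],[0,0,7],1],
  [[-4.4,27,-2.3],[0,0,7],1],
  [[-4.4,27,-2.3],[0,0,7],1],
])

```text
clock: 4.07
eef_pos: [0.4939, 0.2372, 0.2755]
tool_rot: [0.394, 0.919, 0.0, 0.0]
ft_force: [-0.0, -0.5, -0.2]
grip_width: 0.0856
grasp_force: 0.0
```

drive_tool([
  [[-4.4,27,-2.3],[0,0,7],1],
  [[-4.4,27,-2.3],[0,0,7],1],
  [[-4.4,27,-2.3],[0,0,7],1],
  [[0,0,0],[0,0,0],1],
  [[0,0,0],[0,0,0],1],
  [[0,0,0],[0,0,0],1],
])

```text
clock: 4.57
eef_pos: [0.481, 0.3166, 0.2685]
tool_rot: [0.224, 0.975, -0.0, -0.0]
ft_force: [0.3, -0.4, 0.8]
grip_width: 0.0853
grasp_force: 0.0
```

```bash
python3 - <<'E'
from h import *
np.set_printoptions(precision=4,suppress=True)
p=camera("wrist");np.save("s1.npy",p,allow_pickle=True);save(p,"s1.png",s=1.4)
V=p["view"];print(-V[:3,:3].T@V[:3,3])
for q in("sieve","grip"):
  for d in silhouettes(q,p):print(q,d["conf"],d["bbox"])
o=get_obs();print(o["eef_pos"],o["tool_rot"],o["clock"],o["joint_pos"])
E
```

```text
[0.4082 0.3523 0.4102]
sieve 0.84 [154.1, 31.5, 247.4, 113.5]
sieve 0.76 [246.7, 134.0, 313.6, 218.5]
sieve 0.76 [156.6, 187.5, 221.7, 262.5]
grip 0.89 [159.4, 30.8, 242.6, 111.6]
grip 0.75 [245.8, 133.0, 315.0, 219.2]
grip 0.64 [153.5, 188.2, 225.3, 258.2]
[0.4815 0.3158 0.2689] [0.2244 0.9745 0.0001 0.0002] 4.7167 [ 0.5806  0.3843  0.302   1.4882 -0.0002  1.0332]
```

View pics/s1.png

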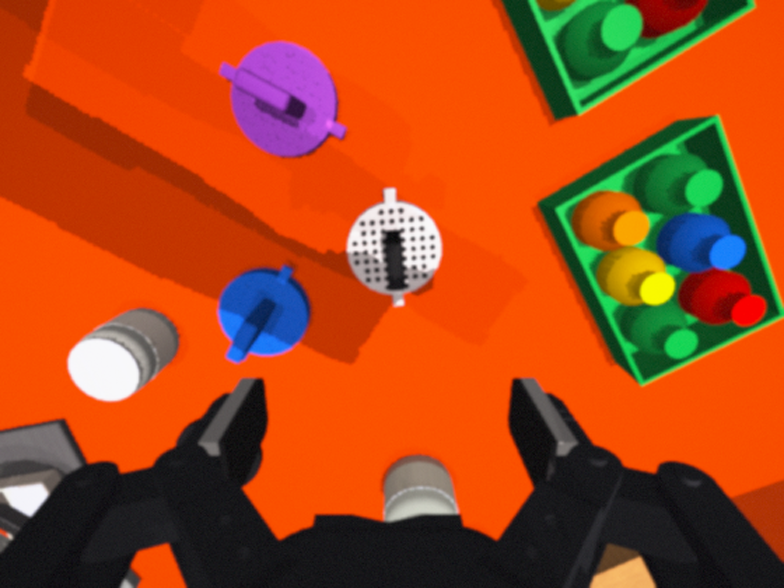

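The target is at (394,248) with its lugs at (390,194) and (398,300), nearly aligned with the tool. I'll take a second view from lower down.

drive_tool([
  [[0,0,-25],[0,0,0],1],
  [[0,0,-25],[0,0,0],1],
  [[0,0,-25],[0,0,0],1],
  [[0,0,0],[0,0,0],1],
  [[0,0,0],[0,0,0],1],
  [[0,0,0],[0,0,0],1],
])

```text
clock: 5.22
eef_pos: [0.482, 0.3166, 0.1952]
tool_rot: [0.224, 0.975, 0.001, 0.001]
ft_force: [0.0, 0.7, 0.6]
grip_width: 0.0855
grasp_force: 0.0
```

```bash
python3 - <<'E'
from h import *
np.set_printoptions(precision=4,suppress=True)
a=np.load("s1.npy",allow_pickle=True).item();A=lambda x,y:((x+.5)/1.4-.5,(y+.5)/1.4-.5)
P,Q=onz(a,A(390,194),.022),onz(a,A(398,300),.022);print((P+Q)/2,np.linalg.norm(P-Q),np.arctan2(*(P-Q)[1::-1]))
p=camera("wrist");np.save("s2.npy",p,allow_pickle=True)
for d in silhouettes("sieve",p):print(d["conf"],d["bbox"])
c=proj(p,(P+Q)/2);l=int(c[0]-80);t=int(max(0,c[1]-60));print(c,l,t)
save(p,"s2.png",(l,t,l+160,t+120),5)
save(a,"s1c.png",(241,117,321,227),5)
E
```

```text
[0.4864 0.321  0.022 ] 0.10097044968575276 2.7697191219505912
0.73 [125.2, 8.0, 237.6, 108.7]
0.68 [240.5, 137.8, 319.6, 239.0]
0.62 [130.9, 205.7, 207.3, 296.5]
[281.516  191.3306] 201 131
```

View pics/s2.png

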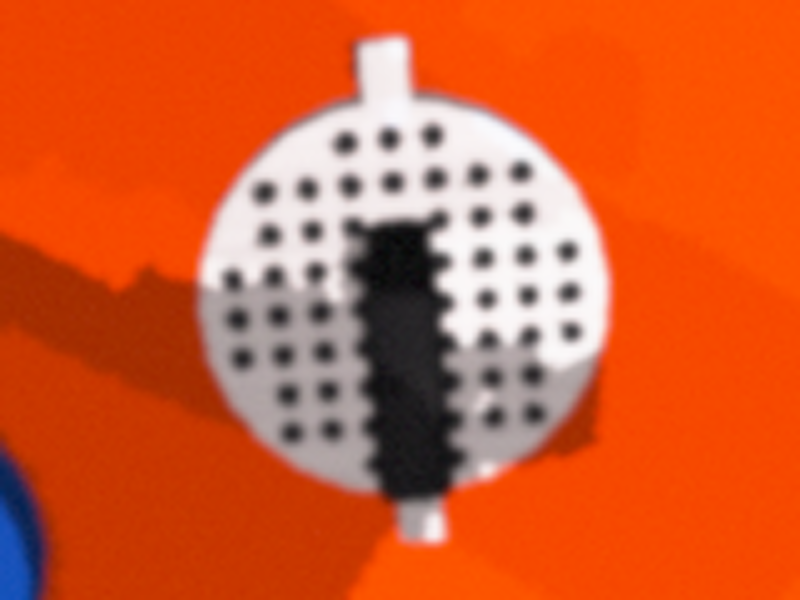

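View pics/s1c.png

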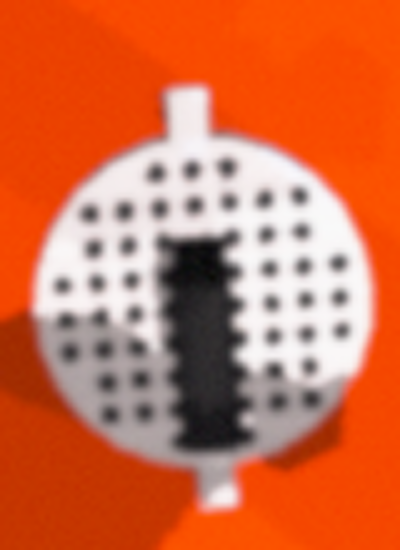

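In the s2 crop the lug ends are at (385,38) and (422,543) and the grip top centre is at about (411,395). In s1c they are at (188,88), (218,508) and about (209,366).

```bash
python3 - <<'E'
from h import *
np.set_printoptions(precision=4,suppress=True)
a=np.load("s1.npy",allow_pickle=True).item();b=np.load("s2.npy",allow_pickle=True).item()
A=lambda x,y:((x+.5)/5-.5+241,(y+.5)/5-.5+117);B=lambda x,y:((x+.5)/5-.5+201,(y+.5)/5-.5+131)
for n,m1,m2 in(("lug+",(188,88),(385,38)),("lug-",(218,508),(422,543)),("grip",(209,366),(411,395)),("disc",(204,300),(405,296))):
    print(n,tri([ray(a,A(*m1)),ray(b,B(*m2))]))
for p,f,g,h in((a,A,((188,88),(218,508)),(209,366)),(b,B,((385,38),(422,543)),(411,395))):
    P,Q=[onz(p,f(*k),.022) for k in g];d=P-Q;print((P+Q)/2,np.linalg.norm(d),"ang",np.arctan2(d[1],d[0]),"grip",onz(p,f(*h),.088))
o=get_obs();q=o["tool_rot"];print(o["eef_pos"],"yaw",2*np.arctan2(q[1],q[0]))
E
```

```text
lug+ [ 0.4365  0.3406 -0.0064]
lug- [0.5387 0.3003 0.0222]
grip [0.4863 0.3212 0.0853]
disc [0.4852 0.3216 0.0206]
[0.4867 0.3208 0.022 ] 0.11200725007741827 ang 2.7656764529133175 grip [0.4857 0.3215 0.088 ]
[0.4865 0.3209 0.022 ] 0.11240345304533046 ang 2.766089867836593 grip [0.4854 0.3215 0.088 ]
[0.4824 0.3173 0.1959] yaw 2.690464291279123
```

drive_tool([
  [[4,4,-20],[0,0,4.3],1],
  [[0,0,-24],[0,0,0],1],
  [[0,0,-24],[0,0,0],1],
  [[0,0,-24],[0,0,0],1],
  [[0,0,-24],[0,0,0],1],
  [[0,0,-21],[0,0,0],1],
  [[0,0,0],[0,0,0],1],
  [[0,0,0],[0,0,0],1],
])

```text
clock: 5.98
eef_pos: [0.4851, 0.3208, 0.057]
tool_rot: [0.187, 0.982, -0.0, -0.0]
ft_force: [0.1, 0.5, 0.5]
grip_width: 0.0852
grasp_force: 0.0
```

drive_tool([
  [[0,0,0],[0,0,0],0],
  [[0,0,0],[0,0,0],0],
  [[0,0,0],[0,0,0],0],
  [[0,0,0],[0,0,0],0],
  [[0,0,0],[0,0,0],0],
  [[0,0,0],[0,0,0],0],
  [[0,0,0],[0,0,0],0],
  [[0,0,0],[0,0,0],0],
])

```text
clock: 6.65
eef_pos: [0.4853, 0.3209, 0.0573]
tool_rot: [0.187, 0.982, 0.0, 0.0]
ft_force: [-1.5, -0.9, 5.4]
grip_width: 0.0134
grasp_force: 59.8
```

drive_tool([
  [[0,0,10],[0,0,0],0],
  [[0,0,20],[0,0,0],0],
  [[0,0,30],[0,0,0],0],
  [[0,0,30],[0,0,0],0],
  [[0,0,30],[0,0,0],0],
  [[0,0,30],[0,0,0],0],
  [[0,0,20],[0,0,0],0],
  [[3,-16,0],[0,0,0],0],
])

```text
clock: 7.32
eef_pos: [0.4897, 0.3082, 0.2321]
tool_rot: [0.185, 0.983, 0.004, 0.003]
ft_force: [2.1, -0.0, -2.7]
grip_width: 0.0134
grasp_force: 59.0
```

drive_tool([
  [[6,-30,0],[0,0,2.4],0],
  [[6,-30,0],[0,0,2.4],0],
  [[6,-30,0],[0,0,2.4],0],
  [[6,-30,0],[0,0,2.4],0],
  [[6,-30,0],[0,0,2.4],0],
  [[6,-30,0],[0,0,2.4],0],
  [[6,-30,0],[0,0,2.4],0],
  [[6,-30,0],[0,0,2.4],0],
])

```text
clock: 7.98
eef_pos: [0.5355, 0.0633, 0.2262]
tool_rot: [0.019, 1.0, -0.0, -0.001]
ft_force: [0.3, 0.2, -3.6]
grip_width: 0.0132
grasp_force: 58.9
```

drive_tool([
  [[6,-30,0],[0,0,2.4],0],
  [[6,-30,0],[0,0,2.4],0],
  [[6,-30,0],[0,0,2.4],0],
  [[6,-30,0],[0,0,2.4],0],
  [[6,-30,0],[0,0,2.4],0],
  [[6,-30,0],[0,0,2.4],0],
  [[6,-30,0],[0,0,2.4],0],
  [[6,-30,0],[0,0,2.4],0],
])

```text
clock: 8.65
eef_pos: [0.5835, -0.1765, 0.226]
tool_rot: [-0.148, 0.989, 0.0, -0.001]
ft_force: [0.0, 0.2, -2.9]
grip_width: 0.0132
grasp_force: 59.0
```

drive_tool([
  [[-6,-15,0],[0,0,-3.6],0],
  [[0,0,0],[0,0,0],0],
  [[0,0,0],[0,0,0],0],
  [[0,0,0],[0,0,0],0],
  [[0,0,0],[0,0,0],0],
  [[0,0,0],[0,0,0],0],
])

```text
clock: 9.15
eef_pos: [0.5782, -0.1889, 0.2267]
tool_rot: [-0.117, 0.993, 0.0, -0.0]
ft_force: [-0.0, -0.5, -2.7]
grip_width: 0.0128
grasp_force: 59.4
```

```bash
python3 - <<'E'
from h import *
np.set_printoptions(precision=4,suppress=True)
p=camera("wrist");np.save("h1.npy",p,allow_pickle=True);save(p,"h1.png",s=1.4)
o=get_obs();q=o["tool_rot"];print(o["eef_pos"],q,"yaw",2*np.arctan2(q[1],q[0]),o["joint_pos"],o["ft_force"],o["ft_torque"])
E
```

```text
[ 0.5783 -0.189   0.2267] [-0.1167  0.9932  0.0001  0.    ] yaw 3.3754549457285314 [-0.316   0.4626  0.3129  1.4211  0.0001 -0.5498] [-0.8275 -0.3504 -2.454 ] [-0.0394 -0.0008 -0.0126]
```

View pics/h1.png

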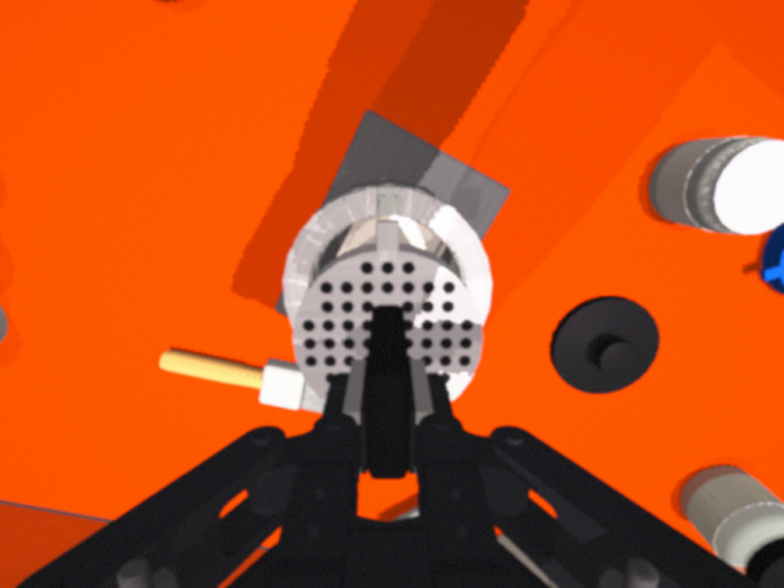

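The hanging lug at (388,236) lines up with the far gap at (388,205). The rim spans x 283–492 with its edge at y≈184. One quick fore-aft check before going down.

```bash
python3 - <<'E'
from h import *
np.set_printoptions(precision=4,suppress=True)
p=np.load("h1.npy",allow_pickle=True).item();A=lambda x,y:((x+.5)/1.4-.5,(y+.5)/1.4-.5)
y=3.3755;u=np.array([np.cos(y),np.sin(y),0])
e=onz(p,A(388,184),.125);print("rim centre",e-.063*u)
l,r=onz(p,A(283,285),.125),onz(p,A(492,285),.125);print(l,r,np.linalg.norm(l-r),(l+r)/2)
# lug tip top edge height: tcp-57mm+22
e=onz(p,A(388,222),.2267-.057+.022);print("sieve centre",e-.056*u)
im=p["image"][:,:,:];g=im[int(150/1.4):int(260/1.4),int(388/1.4)].mean(1);print(g.astype(int),int(150/1.4))
E
```

```text
rim centre [ 0.5759 -0.1895  0.125 ]
[ 0.5866 -0.252   0.125 ] [ 0.5574 -0.1294  0.125 ] 0.1260347515772911 [ 0.572  -0.1907  0.125 ]
sieve centre [ 0.5798 -0.1886  0.1917]
[ 81  82  83  81  84  82  83  82  83  86  84  82  80  80  82  80  80  77
  80  78  76  73  80  93 118 135 148 169 181 182 181 181 178 178 177 177
 179 176 176 177 176 176 176 174 177 178 184 206 216 200 165 158 174 186
 187 187 189 186 187 186 188 188 187 188 187 188 188 187 188 186 190 195
 200 204 203 203 201 200] 107
```

drive_tool([
  [[-3.4,-1,-10],[0,0,0],0],
  [[0,0,-13],[0,0,0],0],
  [[0,0,-13],[0,0,0],0],
  [[0,0,0],[0,0,0],0],
  [[0,0,0],[0,0,0],0],
  [[0,0,0],[0,0,0],0],
])

```text
clock: 9.7
eef_pos: [0.5752, -0.1909, 0.1914]
tool_rot: [-0.116, 0.993, -0.0, 0.0]
ft_force: [-1.0, -0.1, -3.7]
grip_width: 0.013
grasp_force: 59.2
```

drive_tool([
  [[0,0,-2],[0,0,0],0],
  [[0,0,-2],[0,0,0],0],
  [[0,0,-2],[0,0,0],0],
  [[0,0,-2],[0,0,0],0],
  [[0,0,-2],[0,0,0],0],
  [[0,0,-2],[0,0,0],0],
  [[0,0,0],[0,0,0],0],
])

```text
clock: 10.28
eef_pos: [0.5744, -0.1912, 0.1779]
tool_rot: [-0.116, 0.993, 0.0, -0.001]
ft_force: [0.1, 0.2, -3.1]
grip_width: 0.0133
grasp_force: 59.2
```

drive_tool([
  [[0,0,-2],[0,0,0],0],
  [[0,0,-2],[0,0,0],0],
  [[0,0,-2],[0,0,0],0],
  [[0,0,-2],[0,0,0],0],
  [[0,0,-1],[0,0,0],0],
  [[0,0,0],[0,0,0],0],
  [[0,0,0],[0,0,0],0],
])

```text
clock: 10.87
eef_pos: [0.5747, -0.1912, 0.1695]
tool_rot: [-0.116, 0.993, 0.0, -0.0]
ft_force: [-0.1, -0.0, -2.5]
grip_width: 0.0135
grasp_force: 59.4
```

drive_tool([
  [[0,0,-1],[0,0,0],0],
  [[0,0,-1],[0,0,0],0],
  [[0,0,-1],[0,0,0],0],
  [[0,0,-1],[0,0,0],0],
  [[0,0,0],[0,0,0],0],
])

```text
clock: 11.28
eef_pos: [0.5748, -0.191, 0.1655]
tool_rot: [-0.116, 0.993, 0.0, 0.0]
ft_force: [1.1, 0.2, -3.3]
grip_width: 0.0132
grasp_force: 59.3
```

drive_tool([
  [[0,0,-1],[0,0,0],0],
  [[0,0,-1],[0,0,0],0],
  [[0,0,-1],[0,0,0],0],
  [[0,0,0],[0,0,0],0],
])

```text
clock: 11.62
eef_pos: [0.5748, -0.191, 0.1625]
tool_rot: [-0.116, 0.993, 0.0, 0.0]
ft_force: [0.9, 1.1, -3.3]
grip_width: 0.013
grasp_force: 59.4
```

drive_tool([
  [[0,0,-1],[0,0,0],0],
  [[0,0,-1],[0,0,0],0],
  [[0,0,-1],[0,0,0],0],
  [[0,0,0],[0,0,0],0],
])

```text
clock: 11.95
eef_pos: [0.5749, -0.191, 0.1595]
tool_rot: [-0.116, 0.993, 0.0, 0.0]
ft_force: [0.5, 2.4, -2.8]
grip_width: 0.013
grasp_force: 59.5
```

The lugs are through the gaps. I'll go on down to the ledge.

drive_tool([
  [[0,0,-1],[0,0,0],0],
  [[0,0,-1],[0,0,0],0],
  [[0,0,-1],[0,0,0],0],
  [[0,0,-1],[0,0,0],0],
  [[0,0,0],[0,0,0],0],
])

```text
clock: 12.37
eef_pos: [0.5749, -0.191, 0.1554]
tool_rot: [-0.116, 0.993, 0.0, 0.0]
ft_force: [1.9, 2.7, -2.4]
grip_width: 0.0131
grasp_force: 59.5
```

drive_tool([
  [[0,0,-1],[0,0,0],0],
  [[0,0,-1],[0,0,0],0],
  [[0,0,0],[0,0,0],0],
])

```text
clock: 12.62
eef_pos: [0.5749, -0.1911, 0.1538]
tool_rot: [-0.116, 0.993, 0.0, 0.0]
ft_force: [1.5, 3.1, -1.2]
grip_width: 0.0134
grasp_force: 59.5
```

drive_tool([
  [[0.3,0.5,-1],[0,0,0],0],
  [[0,0,-0.5],[0,0,0],0],
  [[0,0,0],[0,0,0],0],
  [[0,0,0],[0,0,0],0],
])

```text
clock: 12.95
eef_pos: [0.575, -0.191, 0.1525]
tool_rot: [-0.116, 0.993, -0.0, 0.0]
ft_force: [-0.2, 1.8, 3.8]
grip_width: 0.0129
grasp_force: 60.2
```

drive_tool([
  [[0,0.08,0],[0,0,-2],0],
  [[0,0.08,0],[0,0,-2],0],
  [[0,0.08,0],[0,0,-2],0],
  [[0,0.08,0],[0,0,-2],0],
  [[0,0,0],[0,0,0],0],
])

```text
clock: 13.37
eef_pos: [0.5756, -0.1912, 0.1527]
tool_rot: [-0.046, 0.999, -0.001, 0.001]
ft_force: [1.1, -0.3, 2.9]
grip_width: 0.0132
grasp_force: 60.2
```

drive_tool([
  [[0,0.08,0],[0,0,-2],0],
  [[0,0.08,0],[0,0,-2],0],
  [[0,0.08,0],[0,0,-2],0],
  [[0,0,0],[0,0,0],0],
])

```text
clock: 13.7
eef_pos: [0.5753, -0.1911, 0.1525]
tool_rot: [0.006, 1.0, -0.001, 0.0]
ft_force: [0.3, -0.7, 2.8]
grip_width: 0.0132
grasp_force: 60.2
```

drive_tool([
  [[0,0.08,0],[0,0,-2],0],
  [[0,0.08,0],[0,0,-2],0],
  [[0,0.08,0],[0,0,-2],0],
  [[0,0.08,0],[0,0,-2],0],
  [[0,0,0],[0,0,0],0],
])

```text
clock: 14.12
eef_pos: [0.5754, -0.1908, 0.1525]
tool_rot: [0.076, 0.997, -0.001, 0.001]
ft_force: [1.4, -1.4, 2.9]
grip_width: 0.0131
grasp_force: 60.2
```

```bash
python3 -c "
from h import *
o=get_obs();q=o['tool_rot'];print(2*np.arctan2(q[1],q[0])-np.pi,o['eef_pos'],o['ft_force'],o['ft_torque'])"
```

```text
-0.1516484937486302 [ 0.57543873 -0.19078507  0.15249526] [ 1.44399782 -1.39435523  2.852478  ] [-0.34593171 -0.16543865 -0.00450552]
```

drive_tool([
  [[0,0.05,0],[0,0,-1],0],
  [[0,0.05,0],[0,0,-1],0],
  [[0,0,0],[0,0,0],0],
])

```text
clock: 14.37
eef_pos: [0.5754, -0.1906, 0.1524]
tool_rot: [0.094, 0.996, -0.001, 0.001]
ft_force: [2.7, -4.0, 2.6]
grip_width: 0.0134
grasp_force: 60.3
```

drive_tool([
  [[0,0.05,0],[0,0,-1],0],
  [[0,0,0],[0,0,0],0],
  [[0,0,0],[0,0,0],0],
])

```text
clock: 14.62
eef_pos: [0.5751, -0.19, 0.1522]
tool_rot: [0.102, 0.995, -0.0, 0.0]
ft_force: [1.6, -2.6, 2.7]
grip_width: 0.0132
grasp_force: 60.3
```

drive_tool([
  [[0,0.05,0],[0,0,-1],0],
  [[0,0,0],[0,0,0],0],
  [[0,0,0],[0,0,0],0],
])

```text
clock: 14.87
eef_pos: [0.5746, -0.1889, 0.1511]
tool_rot: [0.111, 0.994, 0.001, -0.001]
ft_force: [2.3, -1.5, -1.9]
grip_width: 0.0131
grasp_force: 59.6
```

It dropped at about -0.222 rad. I'll lower it into the notches.

drive_tool([
  [[0,0,-1],[0,0,0],0],
  [[0,0,-1],[0,0,0],0],
  [[0,0,0],[0,0,0],0],
  [[0,0,0],[0,0,0],0],
])

```text
clock: 15.2
eef_pos: [0.5746, -0.189, 0.1493]
tool_rot: [0.111, 0.994, 0.001, -0.001]
ft_force: [1.8, 0.3, -3.9]
grip_width: 0.0129
grasp_force: 59.3
```

drive_tool([
  [[0,0,-1],[0,0,0],0],
  [[0,0,-1],[0,0,0],0],
  [[0,0,0],[0,0,0],0],
  [[0,0,0],[0,0,0],0],
])

```text
clock: 15.53
eef_pos: [0.5746, -0.1894, 0.1479]
tool_rot: [0.111, 0.994, 0.0, -0.0]
ft_force: [0.3, 0.4, -1.7]
grip_width: 0.0132
grasp_force: 59.4
```

drive_tool([
  [[0,0,-1],[0,0,0],0],
  [[0,0,-0.5],[0,0,0],0],
  [[0,0,0],[0,0,0],0],
  [[0,0,0],[0,0,0],0],
])

```text
clock: 15.87
eef_pos: [0.5746, -0.1894, 0.147]
tool_rot: [0.111, 0.994, 0.0, -0.0]
ft_force: [-2.4, 1.0, 2.4]
grip_width: 0.0133
grasp_force: 60.2
```

Contact at the expected locked height, 6 mm below the ledge. I'll release and lift straight off.

drive_tool([
  [[0,0,0.3],[0,0,0],0],
  [[0,0,0],[0,0,0],1],
  [[0,0,0],[0,0,0],1],
  [[0,0,0],[0,0,0],1],
  [[0,0,0],[0,0,0],1],
  [[0,0,0],[0,0,0],1],
  [[0,0,0],[0,0,0],1],
  [[0,0,0],[0,0,0],1],
])

```text
clock: 16.53
eef_pos: [0.5751, -0.1896, 0.1468]
tool_rot: [0.111, 0.994, -0.0, 0.0]
ft_force: [0.6, -0.7, 0.5]
grip_width: 0.0852
grasp_force: 0.0
```

drive_tool([
  [[0,0,10],[0,0,0],1],
  [[0,0,20],[0,0,0],1],
  [[0,0,25],[0,0,0],1],
  [[0,0,25],[0,0,0],1],
  [[0,0,25],[0,0,0],1],
  [[0,0,25],[0,0,0],1],
  [[0,0,0],[0,0,0],1],
  [[0,0,0],[0,0,0],1],
])

```text
clock: 17.2
eef_pos: [0.5761, -0.19, 0.2797]
tool_rot: [0.111, 0.994, -0.001, 0.003]
ft_force: [0.3, -0.0, 0.5]
grip_width: 0.0855
grasp_force: 0.0
```

```bash
python3 - <<'E'
from h import *
p=camera("wrist");s=camera("scene")
a=cv2.resize(p["image"],None,fx=1,fy=1)[60:360,130:430];b=cv2.resize(s["image"][180:300,160:280],(300,300),interpolation=cv2.INTER_CUBIC)
cv2.imwrite("pics/f.png",np.hstack([a,b])[:,:,::-1])
np.save("f.npy",p,allow_pickle=True);o=get_obs();print(o["eef_pos"],o["grip_width"],o["ft_force"])
E
```

```text
[ 0.57471619 -0.18951141  0.27651926] 0.08547061532938159 [ 0.11304862  0.27182358 -0.1682516 ]
```

View pics/f.png

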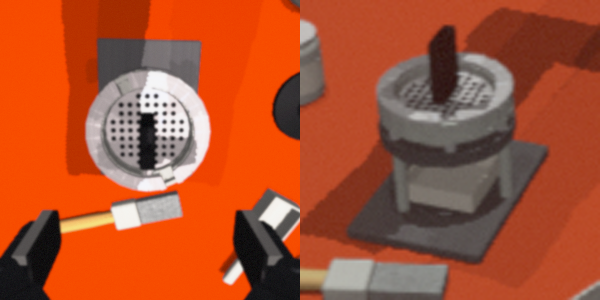

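The sieve hangs level in the collar, with the gaps empty and the lugs turned under the rim. The gripper is open and clear.

```bash
python3 -c "
from workcell import job_done
print(job_done())"
```

```text
the job is handed in; nothing more can be done
None
```

The sieve is hanging in the collar with both lugs down in their locking notches. I let go and handed the job in at about 17 s; the readings I took showed no force above about 7 N on the collar, and nothing else was touched.

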